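Close the filter hatch, lock its quarter-turn fastener and bed the new gasket

ROBOT

A 6-joint arm with a two-finger parallel gripper is mounted at the origin on the work surface. World frame = base frame: x ahead of the robot, y to its left, z up, the work surface at z = 0. Lengths are in m, angles in rad, forces in N, time in s.
With the tool pointing down it reaches from about 0.325 to 0.75 m from the base axis. Payload 7.6 kg.
Tool frame: the origin (TCP) lies midway between the tips of the shut fingers; the grasp point (between the pads) lies 19 mm behind it; z points along the fingers, y is the line along which they close (so a half turn about z gives the same grasp; the last joint's range is limited). The gripper opens to 85 mm and grips with 20 to 120 N. Pads are 22 mm wide; open, the fingers measure 114 mm over their backs; the gripper's body (76 mm by 85 mm) begins 54 mm behind the grasp point. The pads swing forward as they close: fully open they stand 13 mm farther back than shut.
Start: joints at [-1.262, 0.052, 1.401, -0, 1.689, -0.07], TCP at [0.194, -0.488, 0.231] pointing down, gripper open.
Joint ranges: [-2.9, 2.9], [-0.91, 2.17], [0.12, 2.37], [-1.06, 4.2], [0.26, 2.73], [-2.93, 2.93]. Speed limits (rad/s): [2.57, 2.57, 3.01, 3.14, 3.14, 3.14].

INTERFACE

Orientations are given as a rotation vector (axis times angle).
In Python, from rig import r gives the robot as it stands.
- The arm moves only by the tool play_rows, never from a script. Its argument "moves" is a list of rows, each a list of 6 numbers: the shift along the tool's x, y, z in units of 0.1 m (1.0 is 0.1 m), then the turn, a rotation vector about the tool's x, y, z in units of 45 degrees (1.0 is 45 degrees). In form: [[tx, ty, tz, rx, ry, rz], ...]. A call has 1 to 12 rows; each row is the pose to reach, as a shift and turn from the pose commanded when the call began, along the tool's axes at that moment; what a row does not reach only later rows make up. A row lasts 1/10 s, in which the tool goes at most 50 mm and 8.59 degrees, less where a joint would pass 70% of its speed; a pose out of reach is approached as far as the arm can. A call with a number of a shift or a turn outside -1 to 1 is refused whole. A call with a gripper value outside its range is refused whole. "grip" is the opening, from -1 (shut) to 1 (fully open), set as the call begins (left out, the last holds). The fingers move at their own pace and stop on an object; "grip_force" is the grip in N (left out, the last holds). Time passes only in rows, so rows that repeat a pose let the fingers close. It gives the time, the measured TCP pose, the force, the opening and the grip force at its end, in the units of the state.
- r.observe(): the state, without advancing time (a new reading comes with each control period).
- r.grab_frame(name): name is "scene" or "side" or "wrist"; returns a dict with "img" (420x560x3 uint8, red, green, blue), "depth" (420x560 float32, m along the optical axis (not along the pixel's ray), 0 where there is no reading), "intrinsics" (3x3 intrinsics, pixels), "pose" (4x4, takes a point from camera to world coordinates); the wrist camera has in their place "mount" (4x4, takes a point from camera to tool coordinates, whose origin is the TCP and whose axes are the flange's). Camera axes: x right, y down, z forward; pixel columns grow to the right and rows downward; lengths in m; the calibration is good to about 2 mm. The wrist camera is an equidistant fisheye: a pixel r from the principal point sees the ray r / f radians off the axis. A picture is of the moment at which its call begins: read the wrist's pose just before it.
- r.hand_in(): hands the job in; it is judged then, once.
Trained networks look in a picture, given as the dict that the camera call returned (one of the last four; its "shot" number tells which), for a name from the list of things; names that differ only in an ending like _2 or _b are one class to them, and where a whole thing is asked for, a point or a joint stands for the part that bears it (a point fixed in the world has none). Each returns a list of dicts, best first, with "confidence" (0 to 1); they miss things now and then, are a little off and sometimes report something else, mostly with a low value. They report only what shows in the picture. A call takes as long as a camera call.
- r.masks_of(picture, thing): "region" (420x560 bool, what is visible of it).
- r.spot_point(picture, thing): "centre" ([x, y, z] in m, in world coordinates, good to about 4 mm: a listed point, or the origin of a listed thing).
The state is a dict: "time": time; "joint_positions": joint angles; "joint_velocities": joint speeds; "joint_efforts": joint torques, N m; "tcp_pos": TCP position; "orientation": TCP orientation; "contact_force": force on the tool from outside, world axes, zero at the start; "moment": the same for the moment, N m; "finger_gap": finger opening in m; "finger_force": force on a finger pad.
Only numpy, scipy, OpenCV 4.12 (cv2) and the standard library are available. Lean on these libraries where they do the work, as an engineer would, in place of code of your own. Each camera call takes 0.05 s, during which the arm holds its last target. There are 200 camera calls.

TASK

The bench air filter unit has a fresh filter and a new stick-on gasket: swing its grey hatch down shut, then turn the black quarter-turn fastener clockwise until the white slot on its wing lines up with the two red lock marks. Then press the hatch firmly down with the fingertips so that it squeezes the gasket fully home against the frame, and finish while still holding it pressed there so the gasket can bond; leave everything around the unit where it stands.

Things in the scene. Friction and masses are not known exactly. Their poses are not given: they have to be found in the camera images.
- filter_unit: bench-top air filter unit: white fixed box, blue trim line, louvres and dial on its front; x -140 to +130, y -145 to +145 mm, top frame 120 mm above the table. Origin: centre of the footprint; x to its rear, z up; level, yaw varies. A black sponge gasket ring on the frame round the filter stands 6 mm proud of the shut hatch's underside and springs back
- hinge_line (a point): middle of the hatch's hinge axis, at x +85 mm, y 0, z 124 mm of the unit's frame; the axis runs along the unit's y. Fixed to the unit.
- hatch_hinge (a joint): hatch angle, rad: 0 = fully home, level, gasket squeezed; positive = front edge raised. Starts 0.45 to 0.85 and stays where left (0.25 N m friction); a light push from above on the front closes it. It meets the gasket at 0.044; let go, it springs back to 0.015 to 0.04, locked or not. Holding it fully home takes about 9 N at the front edge, 14 N at the middle
- hatch: the hatch, a grey plate 190 x 240 x 6 mm. Origin on the hinge axis at the level of its underside; in its frame the plate spans x -195 (front edge) to -5, y -120 to +120, z 0 to 6 mm; x points from front edge to hinge, z out of its upper face, which is clear but for the fastener it carries
- hatch_front (a point): point on the upper face of the hatch near its front edge: 180 mm from the hinge axis, y 0, 6 mm above the underside; beside it in y the face is free.
- hatch_middle (a point): centre of the upper face of the hatch, 100 mm from the hinge axis: a good place to press. Turns with the hatch.
- fastener (a joint): fastener angle, rad, growing clockwise seen from above: 0 = open, wing along the hatch's x (to two white dots); 1.571 = locked, wing and white slot along the hatch's y, in line with two red marks. Starts 0 to 0.2, stop at 1.60, friction 0.05 N m, stays where left. Its cam draws the hatch down a few mm. It locks only with the hatch down; the hatch shuts only with it open (below 0.4)
- wing (a point): centre of the fastener's wing, on the hatch's y = 0, 165 mm from the hinge axis, 14 mm above the hatch's upper face. The wing is a black bar 34 mm long, 10 mm thick, its top 24 mm above the hatch, on a round base 38 mm across and 4 mm thick; the point's x lies along the wing, z along the fastener's axis, out of the hatch
- rack_orange: orange tube rack, 65 x 105 x 46 mm, beside the unit; origin under its centre. Leave it.
- rack_pink: pink tube rack, 65 x 105 x 46 mm; origin under its centre. Leave it.
- beaker: glass beaker, 72 mm across, 95 mm high, beside the unit; origin under its centre. Leave it.
- wash_bottle: white wash bottle with a bent spout, 68 mm across, 215 mm high; origin under its centre. Leave it.
- reagent_jar: white jar with a red cap, 62 mm across, 120 mm high; origin under its centre. Leave it.
- tip_box: blue pipette tip box with a clear lid, 87 x 127 x 64 mm; origin under its centre. Leave it.
- old_filter: used pleated filter in a grey frame, 113 x 188 x 28 mm, lying flat; origin under its centre. Leave it.

How it is judged:
By the outcome, as a careful person would: the job done as asked, in the order asked, and still so for the second after the job is handed in, while the arm keeps its last pose, push and grip.
It also fails if it takes over 48 s, if anything falls off the work surface, if the arm or the gripper's body presses on something with over 40 N, if the wrist force passes 120 N, or if a joint passes its speed limit or range.

## Working session

There is one attempt and no reset: what is moved stays moved. The work goes in short steps, Python scripts to look and compute and a tool call to move; the robot and the scene stay as the last step left them, time stands still between calls to the robot, and variables do not carry over. Pictures are saved under pics/ and viewed, at most 10 in all, crops included, and the job is handed in when it is done.

Besides the shell and the picture viewer there is one more tool, called after "Request:" in YAML: its name, and indented under it one key for each argument. play_rows: Moves the arm, as the interface text tells. Shifts and turns lie within -1 to 1; 1 stands for 0.1 m of shift or 45 degrees of turn. Its arguments: {"type":"object","properties":{"moves":{"type":"array","items":{"type":"array","items":{"type":"number","minimum":-1,"maximum":1}}},"grip":{"type":"number"},"grip_force":{"type":"number"}},"required":["moves"]}

```bash
mkdir -p pics; ls
cat > h.py <<'E'
import numpy as np, cv2
from scipy.spatial.transform import Rotation as R
from rig import r
np.set_printoptions(precision=4,suppress=True)
def save(f,n): cv2.imwrite('pics/'+n+'.png',cv2.cvtColor(f['img'],cv2.COLOR_RGB2BGR))
def spots(f,names):
    for n in names:
        o=r.spot_point(f,n)
        print(n,[(np.round(d['centre'],4).tolist(),round(d['confidence'],2)) for d in o[:2]])
def cloud(f,region):
    v,u=np.nonzero(region&(f['depth']>0)); z=f['depth'][v,u]; K=f['intrinsics']
    P=np.c_[(u-K[0,2])/K[0,0]*z,(v-K[1,2])/K[1,1]*z,z]
    T=np.array(f['pose']); return P@T[:3,:3].T+T[:3,3]
E
python3 - <<'E'
from h import *
a=r.grab_frame('scene'); b=r.grab_frame('side')
save(a,'scene1'); save(b,'side1')
N=['filter_unit','hinge_line','hatch','hatch_front','hatch_middle','wing','rack_orange','rack_pink','beaker','wash_bottle','reagent_jar','tip_box','old_filter']
spots(a,N); print(); spots(b,N)
s=r.observe(); print(s['time'],s['tcp_pos'],s['orientation'],s['contact_force'])
E
```

```text
pics
filter_unit [([0.5884, -0.0912, 0.0014], 0.64)]
hinge_line [([0.675, -0.1047, 0.1257], 0.65)]
hatch [([0.6752, -0.1048, 0.127], 0.78)]
hatch_front [([0.5323, -0.0783, 0.2291], 0.72)]
hatch_middle [([0.5979, -0.0895, 0.185], 0.62)]
wing [([0.5479, -0.0777, 0.2297], 0.65), ([0.6729, -0.1032, 0.1269], 0.23)]
rack_orange []
rack_pink [([0.3461, -0.4055, 0.002], 0.96)]
beaker [([0.6, 0.1386, 0.0016], 0.6), ([0.5961, -0.0886, 0.1867], 0.17)]
wash_bottle [([0.5508, 0.5106, -0.0008], 0.8), ([0.5314, -0.0741, 0.2267], 0.18)]
reagent_jar [([0.5565, -0.5077, -0.0015], 0.94)]
tip_box [([0.6954, 0.3604, -0.0007], 0.78)]
old_filter [([0.3276, 0.3845, 0.0015], 0.97)]

filter_unit [([0.5925, -0.0868, 0.0032], 0.62)]
hinge_line [([0.6742, -0.1053, 0.1257], 0.93), ([0.5567, -0.5118, -0.0015], 0.23)]
hatch [([0.6737, -0.1028, 0.1259], 0.71)]
hatch_front [([0.5299, -0.076, 0.23], 0.82)]
hatch_middle [([0.5932, -0.0851, 0.1863], 0.87)]
wing [([0.5483, -0.0772, 0.227], 0.54)]
rack_orange [([0.5652, -0.3073, -0.0005], 0.86)]
rack_pink [([0.3488, -0.4035, -0.0003], 0.93)]
beaker []
wash_bottle [([0.549, 0.5095, -0.0004], 0.66)]
reagent_jar [([0.6985, 0.3615, 0.004], 0.52)]
tip_box [([0.6984, 0.3589, 0.0037], 0.96), ([0.6728, -0.1082, 0.1276], 0.45)]
old_filter [([0.3269, 0.3852, -0.0001], 0.76), ([0.6966, 0.3561, 0.0017], 0.27)]
1.4 [ 0.1942 -0.4878  0.2313] [3.0853 0.5914 0.    ] [-0.3666  1.1823  0.1401]
```

View pics/scene1.png

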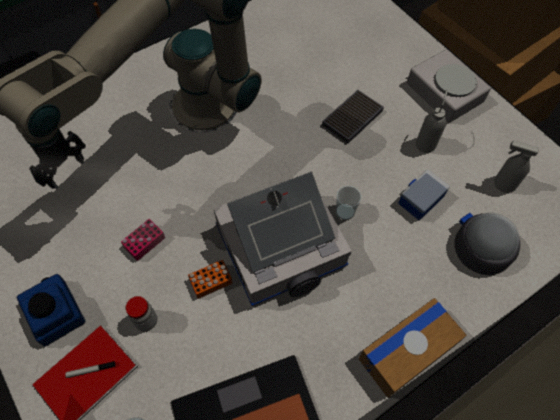

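View pics/side1.png

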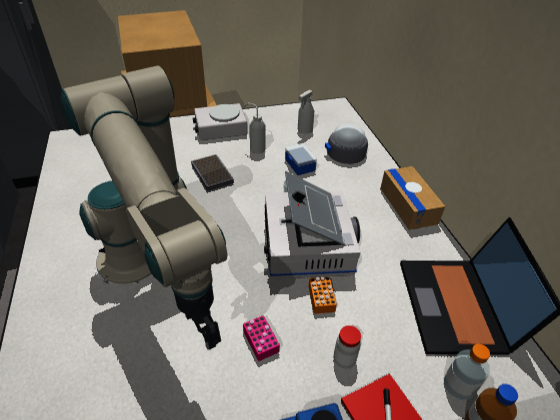

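Run:
```python
from h import *
a=r.grab_frame('scene'); b=r.grab_frame('side')
for f in (a,b):
    for n in ('hatch','wing','filter_unit'):
        o=r.masks_of(f,n)
        if not o: print(n,'none'); continue
        m=o[0]['region']; P=cloud(f,m)
        print(n,o[0]['confidence'],m.sum(),P.min(0),P.max(0),np.median(P,0))
        if n=='hatch':
            best=None
            rng=np.random.default_rng(0)
            for _ in range(300):
                q=P[rng.choice(len(P),3,False)]; nn=np.cross(q[1]-q[0],q[2]-q[0]); nn/=np.linalg.norm(nn)+1e-12
                k=abs((P-q[0])@nn)<.003
                if best is None or k.sum()>best.sum(): best=k
            Q=P[best]; c=Q.mean(0); nn=np.linalg.svd(Q-c,full_matrices=False)[2][2]; nn*=np.sign(nn[2])
            print(' plane',len(Q),c,nn,'tilt',np.arccos(nn[2]),'yaw',np.arctan2(-nn[1],-nn[0]))
            q=cv2.minAreaRect(Q[:,:2].astype(np.float32)); print(cv2.boxPoints(q))
print(r.observe()['time'])
```

```text
hatch 0.87 6722 [ 0.3724 -0.2183 -0.0053] [0.6927 0.0797 0.2478] [ 0.5953 -0.0918  0.1824]
 plane 4588 [ 0.5957 -0.0904  0.1823] [ 0.5279 -0.0963  0.8438] tilt 0.5663980884599696 yaw 2.961239392146265
[[ 0.4927 -0.1909]
 [ 0.6579 -0.2217]
 [ 0.702   0.0143]
 [ 0.5368  0.0452]]
wing 0.48 159 [ 0.5267 -0.0975  0.211 ] [ 0.5681 -0.0609  0.2478] [ 0.5455 -0.083   0.2265]
filter_unit 0.29 6825 [ 0.3724 -0.2195 -0.006 ] [0.6929 0.1434 0.2478] [ 0.5954 -0.0912  0.1817]
hatch 0.63 2364 [ 0.4938 -0.2213 -0.0042] [0.7367 0.2327 0.2495] [ 0.5883 -0.103   0.188 ]
 plane 2117 [ 0.5911 -0.1003  0.1855] [ 0.5312 -0.0988  0.8415] tilt 0.5707537326750902 yaw 2.9577479262731625
[[ 0.4921 -0.196 ]
 [ 0.657  -0.2256]
 [ 0.7     0.0139]
 [ 0.535   0.0434]]
wing 0.18 7818 [ 0.4222 -0.2568 -0.0025] [0.8077 0.1752 0.2495] [ 0.5613 -0.1576  0.1211]
filter_unit 0.82 8049 [ 0.4216 -0.2568 -0.0061] [0.8091 0.301  0.2495] [ 0.5614 -0.1581  0.121 ]
1.8
```

Both pictures agree. The unit is at about (0.591, -0.090), yaw -0.183, with the hatch open about 0.57 rad. In the scene view the wing is at about (275,198). In the side view the beaker is hidden behind the hatch and the orange rack is at (322,295).

```bash
cat >> h.py <<'E'
yaw=-0.183; H=np.array([0.6745,-0.1047,0.124]); ex=np.array([np.cos(yaw),np.sin(yaw),0]); ey=np.array([-np.sin(yaw),np.cos(yaw),0]); ez=np.array([0,0,1.])
def U(x,y,z): return H+ex*x+ey*y+ez*z   # unit axes, relative to hinge
def down(a): return R.from_matrix(np.c_[[np.cos(a),np.sin(a),0],[np.sin(a),-np.cos(a),0],[0,0,-1]])
def plan(wps):
    s=r.observe(); p=np.array(s['tcp_pos']); q=R.from_rotvec(s['orientation'])
    for P,a in wps:
        Q=down(a); print(np.round(q.inv().apply(P-p)/.1,3),np.round((q.inv()*Q).as_rotvec()/(np.pi/4),3),P)
        p,q=P,Q
E
python3 - <<'E'
from h import *
s=r.observe(); p0=s['tcp_pos'].copy() if hasattr(s['tcp_pos'],'copy') else np.array(s['tcp_pos']); G=U(-.150,-.05,.15)
a0=.379; a1=yaw+np.pi
plan([(p0+(G-p0)*k/5,a0+(a1-a0)*min(k/4,1)) for k in range(1,6)])
E
```

```text
[ 0.869 -0.432 -0.085] [ 0.     0.    -0.821] [ 0.2589 -0.4155  0.2399]
[ 0.954  0.177 -0.085] [ 0.     0.    -0.821] [ 0.3237 -0.3433  0.2484]
[ 0.656  0.715 -0.085] [ 0.     0.    -0.821] [ 0.3884 -0.2711  0.2569]
[ 0.094  0.966 -0.085] [ 0.     0.    -0.821] [ 0.4532 -0.1988  0.2655]
[-0.505  0.828 -0.085] [0. 0. 0.] [ 0.5179 -0.1266  0.274 ]
```

Request:
play_rows:
  moves:
    - [0.87,-0.43,-0.1,0,0,-0.82]
    - [0.87,-0.43,-0.1,0,0,-0.82]
    - [0.87,-0.43,-0.1,0,0,-0.82]
    - [0.87,-0.43,-0.1,0,0,-0.82]
    - [0.87,-0.43,-0.1,0,0,-0.82]
    - [0.87,-0.43,-0.1,0,0,-0.82]
  grip: -1

```text
time: 2.4
tcp_pos: [0.2592, -0.4156, 0.2414]
orientation: [2.739, 1.538, -0.0]
contact_force: [0.1, 0.5, 0.4]
finger_gap: 0.0003
finger_force: 0.0
```

Request:
play_rows:
  moves:
    - [0.95,0.18,-0.1,0,0,-0.82]
    - [0.95,0.18,-0.1,0,0,-0.82]
    - [0.95,0.18,-0.1,0,0,-0.82]
    - [0.95,0.18,-0.1,0,0,-0.82]
    - [0.95,0.18,-0.1,0,0,-0.82]
    - [0.95,0.18,-0.1,0,0,-0.82]

```text
time: 3.0
tcp_pos: [0.324, -0.3439, 0.2513]
orientation: [2.113, 2.324, -0.0]
contact_force: [0.0, 0.1, 1.1]
finger_gap: 0.0002
finger_force: 0.0
```

Request:
play_rows:
  moves:
    - [0.66,0.72,-0.1,0,0,-0.82]
    - [0.66,0.72,-0.1,0,0,-0.82]
    - [0.66,0.72,-0.1,0,0,-0.82]
    - [0.66,0.72,-0.1,0,0,-0.82]
    - [0.66,0.72,-0.1,0,0,-0.82]
    - [0.66,0.72,-0.1,0,0,-0.82]

```text
time: 3.6
tcp_pos: [0.3893, -0.2714, 0.2613]
orientation: [1.271, 2.873, -0.0]
contact_force: [-0.7, -0.6, 0.2]
finger_gap: 0.0003
finger_force: 0.0
```

Request:
play_rows:
  moves:
    - [0.09,0.97,-0.1,0,0,-0.82]
    - [0.09,0.97,-0.1,0,0,-0.82]
    - [0.09,0.97,-0.1,0,0,-0.82]
    - [0.09,0.97,-0.1,0,0,-0.82]
    - [0.09,0.97,-0.1,0,0,-0.82]
    - [0.09,0.97,-0.1,0,0,-0.82]

```text
time: 4.2
tcp_pos: [0.4549, -0.1994, 0.2713]
orientation: [-0.297, -3.127, 0.0]
contact_force: [-1.0, -0.6, 0.7]
finger_gap: -0.0001
finger_force: 0.0
```

Run:
```python
from h import *
plan([(U(-.150,-.05,.15),yaw+np.pi),(U(-.150,-.05,.05),yaw+np.pi),(U(-.150,-.05,.01),yaw+np.pi)])
s=r.observe(); print(s['time'],s['tcp_pos'],s['joint_positions'],s['contact_force'],s['finger_gap'])
```

```text
[-0.482  0.834 -0.027] [-0.    -0.    -0.008] [ 0.5179 -0.1266  0.274 ]
[0. 0. 1.] [0. 0. 0.] [ 0.5179 -0.1266  0.174 ]
[0.  0.  0.4] [0. 0. 0.] [ 0.5179 -0.1266  0.134 ]
4.2 [ 0.4549 -0.1994  0.2713] [-0.4875 -0.0345  1.4091 -0.      1.767  -1.8688] [-1.043  -0.5618  0.6656] -0.00010476710895459961
```

Request:
play_rows:
  moves:
    - [-0.24,0.42,0,0,0,0]
    - [-0.48,0.83,0,0,0,0]
    - [-0.48,0.83,0,0,0,0]
    - [-0.48,0.83,0.2,0,0,0]
    - [-0.48,0.83,0.35,0,0,0]
    - [-0.48,0.83,0.5,0,0,0]
    - [-0.48,0.83,0.65,0,0,0]
    - [-0.48,0.83,0.8,0,0,0]
    - [-0.48,0.83,0.9,0,0,0]
    - [-0.48,0.83,1.0,0,0,0]

```text
time: 5.2
tcp_pos: [0.5173, -0.1268, 0.1705]
orientation: [-0.293, -3.128, 0.0]
contact_force: [0.2, -0.6, -0.0]
finger_gap: 0.0001
finger_force: 0.3
```

Request:
play_rows:
  moves:
    - [0,0,0.1,0,0,0]
    - [0,0,0.2,0,0,0]
    - [0,0,0.28,0,0,0]
    - [0,0,0.33,0,0,0]
    - [0,0,0.37,0,0,0]
    - [0,0,0.37,0,0,0]

```text
time: 5.8
tcp_pos: [0.5174, -0.1266, 0.1341]
orientation: [-0.293, -3.128, 0.0]
contact_force: [-0.8, -0.2, 0.6]
finger_gap: -0.0002
finger_force: 0.3
```

Run:
```python
from h import *
s=r.observe(); print(s['time'],s['tcp_pos'],s['contact_force'],s['moment'])
a=r.grab_frame('scene'); b=r.grab_frame('side')
N=['hatch_front','hatch_middle','wing','hinge_line']
spots(a,N); spots(b,N)
for f in (a,b):
    o=r.masks_of(f,'hatch')
    if o:
        P=cloud(f,o[0]['region']); L=(P-H)@np.c_[ex,ey,ez]; k=(abs(L[:,0]+.09)<.1)&(abs(L[:,1])<.12)&(abs(L[:,2])<.05); L=L[k]
        k=abs(L[:,2]-np.median(L[:,2]))<.015; L=L[k]
        c=np.polyfit(L[:,0],L[:,2],1); print(k.sum(),'tilt',-c[0],'z0',c[1])
```

```text
5.8 [ 0.5174 -0.1266  0.1341] [-0.8063 -0.1939  0.6123] [ 0.0175  0.0779 -0.0529]
hatch_front []
hatch_middle [([0.5777, -0.0846, 0.1375], 0.77), ([0.3239, 0.3834, 0.005], 0.6)]
wing [([0.5083, -0.0737, 0.1492], 0.44)]
hinge_line [([0.669, -0.1068, 0.1295], 0.89), ([0.5481, 0.5093, 0.0011], 0.75)]
hatch_front [([0.4948, -0.0702, 0.1411], 0.77)]
hatch_middle [([0.5759, -0.0837, 0.1328], 0.75)]
wing [([0.5143, -0.0721, 0.1481], 0.59)]
hinge_line [([0.6707, -0.1078, 0.124], 0.79)]
2456 tilt 0.031043174251396233 z0 0.006819618335509473
```

Request:
play_rows:
  moves:
    - [0,0,0.03,0,0,0]
    - [0,0,0.05,0,0,0]
    - [0,0,0.05,0,0,0]

```text
time: 6.7
tcp_pos: [0.5174, -0.1267, 0.1301]
orientation: [0.293, 3.128, -0.0]
contact_force: [-3.1, 1.1, 7.4]
finger_gap: -0.0001
finger_force: 3.5
```

Request:
play_rows:
  moves:
    - [0,0,-0.3,0,0,0]
    - [0,0,-0.7,0,0,0]
    - [0.15,0.5,-0.9,0,0,0]
    - [0.15,0.5,-0.9,0,0,0]
    - [0.15,0.5,-0.9,0,0,0]
  grip: 1

```text
time: 7.2
tcp_pos: [0.512, -0.0739, 0.2194]
orientation: [0.289, 3.128, -0.0]
contact_force: [0.9, 0.0, -1.1]
finger_gap: 0.0724
finger_force: 0.0
```

Run:
```python
from h import *
s=r.observe(); print(s['time'],s['tcp_pos'],s['orientation'],s['finger_gap'])
w=r.grab_frame('wrist'); save(w,'w1'); a=r.grab_frame('scene'); print(w.keys(), w['intrinsics'], w['mount'])
spots(w,['wing','hatch_front','hatch_middle']); spots(a,['wing','hatch_front','hatch_middle'])
plan([(U(-.165,0,.06),yaw+np.pi)])
```

```text
7.2 [ 0.512  -0.0739  0.2194] [ 0.2895  3.1275 -0.0005] 0.07235988221130946
dict_keys(['img', 'depth', 'intrinsics', 'mount', 'shot']) [[325.1923   0.     290.2688]
 [  0.     325.1923 214.5637]
 [  0.       0.       1.    ]] [[-0.0003 -0.9649 -0.2627  0.068 ]
 [ 1.     -0.0004  0.0002  0.0003]
 [-0.0003 -0.2627  0.9649 -0.1414]
 [ 0.      0.      0.      1.    ]]
wing [([0.5116, -0.0757, 0.151], 0.96), ([0.5763, -0.0857, 0.1326], 0.75)]
hatch_front [([0.4926, -0.0692, 0.1351], 0.94)]
hatch_middle [([0.5764, -0.0861, 0.1358], 0.82)]
wing [([0.5113, -0.0706, 0.1509], 0.67)]
hatch_front [([0.5008, -0.0697, 0.1365], 0.77)]
hatch_middle [([0.5765, -0.09, 0.1344], 0.77)]
[-0.003  0.006  0.347] [-0.    -0.001 -0.006] [ 0.5123 -0.0747  0.184 ]
```

View pics/w1.png

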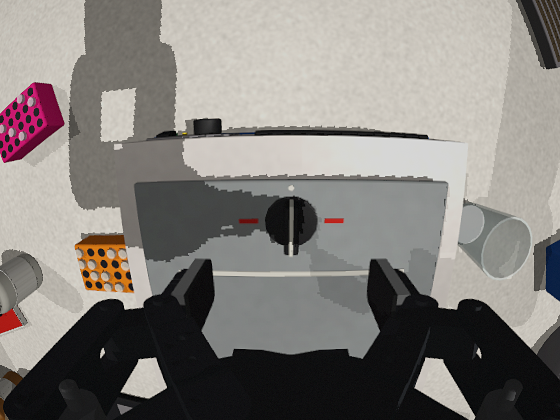

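The wrist view shows the hatch shut. The slot runs from about (292,198) to (291,255), in line with the white dot at (291,188), so the fastener is open at roughly 0. The red marks are at (248,220) and (334,220). Next I descend and grip the wing.

Request:
play_rows:
  moves:
    - [0,0.01,0.2,0,0,0]
    - [0,0.01,0.45,0,0,0]
    - [0,0.01,0.65,0,0,0]
    - [0,0.01,0.77,0,0,0]
    - [0,0.01,0.77,0,0,0]
    - [0,0.01,0.77,0,0,0]

```text
time: 8.2
tcp_pos: [0.5125, -0.0739, 0.1431]
orientation: [0.293, 3.127, -0.0]
contact_force: [0.3, -0.2, 0.3]
finger_gap: 0.0856
finger_force: 0.0
```

Request:
play_rows:
  moves:
    - [0,0,0,0,0,0]
    - [0,0,0,0,0,0]
    - [0,0,0,0,0,0]
    - [0,0,0,0,0,0]
    - [0,0,0,0,0,0]
    - [0,0,0,0,0,0]
    - [0,0,0,0,0,0]
    - [0,0,0,0,0,0]
    - [0,0,0,0,0,0]
    - [0,0,0,0,0,0]
  grip: -1
  grip_force: 30

```text
time: 9.2
tcp_pos: [0.5122, -0.0736, 0.1424]
orientation: [0.293, 3.128, 0.0]
contact_force: [-0.2, 2.4, 2.0]
finger_gap: 0.009
finger_force: 36.0
```

Request:
play_rows:
  moves:
    - [0,0.01,0.02,0,0,0]
    - [0,0.01,0.03,0,0,0.15]
    - [0,0.01,0.04,0,0,0.3]
    - [0,0.01,0.04,0,0,0.45]
    - [0,0.01,0.04,0,0,0.6]
    - [0,0.01,0.04,0,0,0.75]
    - [0,0.01,0.04,0,0,0.9]
    - [0,0.01,0.04,0,0,1.0]
    - [0,0.01,0.04,0,0,1.0]

```text
time: 10.1
tcp_pos: [0.5117, -0.0736, 0.1388]
orientation: [-1.471, -2.775, 0.004]
contact_force: [-6.4, -1.1, 6.7]
finger_gap: 0.0094
finger_force: 36.8
```

Run:
```python
from h import *
s=r.observe(); print(s['time'],s['tcp_pos'],s['orientation'],s['contact_force'],s['moment'],s['finger_gap'],s['joint_positions'])
plan([(np.array(s['tcp_pos']),yaw+np.pi/2)])
```

```text
10.1 [ 0.5117 -0.0736  0.1388] [-1.4712 -2.7755  0.0039] [-6.4491 -1.1088  6.7221] [-0.6308  0.9898 -0.0045] 0.00938897228462725 [-0.213   0.0794  1.5581 -0.0023  1.5051 -0.8088]
[0. 0. 0.] [-0.002  0.002  0.992] [ 0.5117 -0.0736  0.1388]
```

Request:
play_rows:
  moves:
    - [0,0,0,0,0,0.15]
    - [0,0,0,0,0,0.3]
    - [0,0,0,0,0,0.45]
    - [0,0,0,0,0,0.6]
    - [0,0,0,0,0,0.75]
    - [0,0,0,0,0,0.9]
    - [0,0,0,0,0,1.0]
    - [0,0,0,0,0,1.0]
    - [0,0,0,0,0,1.0]

```text
time: 11.0
tcp_pos: [0.5115, -0.0736, 0.1383]
orientation: [-2.419, -2.004, 0.005]
contact_force: [-6.4, -0.7, 4.5]
finger_gap: 0.0092
finger_force: 36.8
```

Run:
```python
from h import *
s=r.observe(); print(s['time'],s['tcp_pos'],s['orientation'],s['contact_force'],s['moment'],s['finger_gap'],s['joint_positions'])
plan([(np.array(s['tcp_pos']),yaw+np.pi/2)])
```

```text
11.0 [ 0.5115 -0.0736  0.1383] [-2.4195 -2.0037  0.0048] [-6.357  -0.6528  4.4815] [-0.481   1.2019 -0.0058] 0.009210044978869866 [-0.2131  0.0798  1.5585 -0.0023  1.5052 -0.0255]
[0. 0. 0.] [-0.003  0.003 -0.006] [ 0.5115 -0.0736  0.1383]
```

Request:
play_rows:
  moves:
    - [0,0,0,0,0,0]
    - [0,0,0,0,0,0]
    - [0,0,0,0,0,0]
    - [0,0,0,0,0,0]
    - [0,0,-0.2,0,0,0]
    - [0,0,-0.5,0,0,0]
    - [0,0,-0.9,0,0,0]
    - [0,0,-0.9,0,0,0]
    - [0,0,-0.9,0,0,0]
  grip: 1

```text
time: 11.9
tcp_pos: [0.5127, -0.0728, 0.2291]
orientation: [2.417, 2.004, 0.002]
contact_force: [-0.1, 0.5, -0.7]
finger_gap: 0.0854
finger_force: 0.0
```

Run:
```python
from h import *
s=r.observe(); print(s['time'],s['tcp_pos'],s['orientation'],s['finger_gap'],s['contact_force'])
w=r.grab_frame('wrist'); c=w['img'][130:310,200:400]
cv2.imwrite('pics/w2.png',cv2.cvtColor(cv2.resize(c,None,fx=3.3,fy=3.3,interpolation=cv2.INTER_CUBIC),cv2.COLOR_RGB2BGR))
spots(w,['wing','hatch_front','hatch_middle'])
# pixel -> hatch plane, measure direction of red marks and of the white slot
K=w['intrinsics'];M=w['mount'];Q=R.from_rotvec(s['orientation']).as_matrix()
def ray(u,v,z):
    d=np.array([u-K[0,2],v-K[1,2]]);rr=np.hypot(*d);t=rr/K[0,0]
    c=np.r_[d/rr*np.sin(t),np.cos(t)]
    o=Q@M[:3,3]+s['tcp_pos']; g=Q@M[:3,:3]@c; return o+g*(z-o[2])/g[2]
im=w['img'].astype(int); red=(im[...,0]>120)&(im[...,1]<90)&(im[...,2]<90)
red[:130]=0;red[310:]=0;red[:,:200]=0;red[:,400:]=0
n,l,st,ce=cv2.connectedComponentsWithStats(red.astype(np.uint8))
m=[ce[i] for i in range(1,n) if st[i,4]>15]; print(m)
if len(m)==2:
    A,B=[ray(*q,.131) for q in m]; d=B-A; C=(A+B)/2; print('marks',A,B,'dir',np.arctan2(d[1],d[0]),'mid',C)
V,UU=np.mgrid[130:310,200:400]
wh=(im[130:310,200:400].min(-1)>150)
P=np.array([ray(u,v,.155) for u,v in zip(UU[wh],V[wh])])
k=np.hypot(*(P-U(-.165,0,0))[:,:2].T)<.019; P=P[k]; print(len(P))
e=np.linalg.svd(P[:,:2]-P[:,:2].mean(0))[2][0]; print('slot dir',np.arctan2(e[1],e[0]),P.mean(0),np.ptp(P@np.r_[e,0]))
```

```text
11.9 [ 0.5127 -0.0728  0.2291] [2.4174 2.0037 0.002 ] 0.08536080339647915 [-0.1058  0.5255 -0.6616]
wing [([0.5112, -0.0751, 0.1497], 0.61)]
hatch_front [([0.4936, -0.0716, 0.1311], 0.76), ([0.593, -0.0897, 0.0038], 0.21)]
hatch_middle [([0.5729, -0.0846, 0.133], 0.6)]
[array([287.9787, 177.0957]), array([288.5098, 257.1176])]
marks [ 0.5153 -0.0423  0.131 ] [ 0.5037 -0.1053  0.131 ] dir -1.7530407359662838 mid [ 0.5095 -0.0738  0.131 ]
141
slot dir -1.7588672638128409 [ 0.5104 -0.0726  0.155 ] 0.03351644172242878
```

View pics/w2.png

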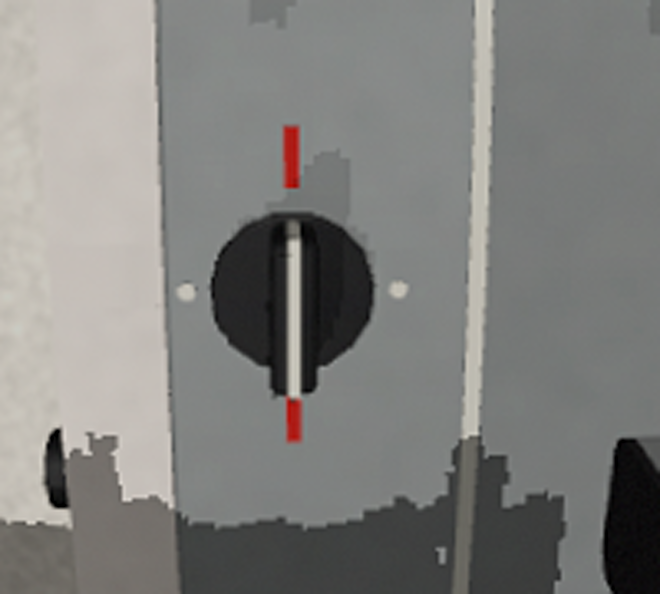

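The crop shows the slot (vertical, at column 293) in line with both red marks. By measurement they agree to 0.006 rad. Next I shut the fingers and press at the hatch middle.

Run:
```python
from h import *
plan([(U(-.1,0,.09),yaw+np.pi/2),(U(-.1,0,.01),yaw+np.pi/2)])
```

```text
[-0.017  0.658  0.125] [-0.003  0.    -0.005] [ 0.5762 -0.0865  0.214 ]
[0.  0.  0.8] [0. 0. 0.] [ 0.5762 -0.0865  0.134 ]
```

Request:
play_rows:
  moves:
    - [0,0.33,0,0,0,0]
    - [0,0.66,0,0,0,0]
    - [0,0.66,0,0,0,0]
    - [0,0.66,0,0,0,0]
    - [0,0.66,0,0,0,0]
    - [0,0.66,0,0,0,0]
    - [0,0.66,0,0,0,0]
    - [0,0.66,0.2,0,0,0]
    - [0,0.66,0.45,0,0,0]
    - [0,0.66,0.7,0,0,0]
    - [0,0.66,0.85,0,0,0]
    - [0,0.66,0.93,0,0,0]
  grip: -1

```text
time: 13.3
tcp_pos: [0.5766, -0.0849, 0.1341]
orientation: [-2.418, -2.004, 0.002]
contact_force: [-0.5, -0.1, 0.5]
finger_gap: -0.0001
finger_force: 0.0
```

Request:
play_rows:
  moves:
    - [0,0,0.02,0,0,0]
    - [0,0,0.04,0,0,0]
    - [0,0,0.06,0,0,0]
    - [0,0,0.06,0,0,0]
    - [0,0,0.06,0,0,0]

```text
time: 13.8
tcp_pos: [0.5778, -0.0851, 0.1315]
orientation: [2.417, 2.003, 0.002]
contact_force: [-2.2, 0.7, 5.3]
finger_gap: -0.0001
finger_force: 2.5
```

Request:
play_rows:
  moves:
    - [0,0,0.01,0,0,0]
    - [0,0,0.01,0,0,0]
    - [0,0,0.01,0,0,0]

```text
time: 14.1
tcp_pos: [0.5778, -0.0851, 0.1311]
orientation: [2.417, 2.003, 0.003]
contact_force: [-5.1, 1.5, 7.9]
finger_gap: 0.0003
finger_force: 4.1
```

Request:
play_rows:
  moves:
    - [0,0,0.01,0,0,0]
    - [0,0,0.01,0,0,0]
    - [0,0,0.01,0,0,0]

```text
time: 14.4
tcp_pos: [0.5778, -0.0852, 0.1305]
orientation: [2.417, 2.003, 0.003]
contact_force: [-5.3, 0.9, 9.9]
finger_gap: 0.0002
finger_force: 5.1
```

Request:
play_rows:
  moves:
    - [0,0,0.01,0,0,0]
    - [0,0,0.01,0,0,0]
    - [0,0,0.01,0,0,0]

```text
time: 14.7
tcp_pos: [0.5778, -0.0851, 0.13]
orientation: [2.417, 2.003, 0.003]
contact_force: [-6.4, 1.5, 13.2]
finger_gap: -0.0004
finger_force: 6.4
```

Request:
play_rows:
  moves:
    - [0,0,0.01,0,0,0]
    - [0,0,0.02,0,0,0]
    - [0,0,0.02,0,0,0]
    - [0,0,0.02,0,0,0]

```text
time: 15.1
tcp_pos: [0.5779, -0.0852, 0.1299]
orientation: [2.416, 2.003, 0.004]
contact_force: [-12.7, 2.0, 22.0]
finger_gap: -0.0
finger_force: 11.0
```

Request:
play_rows:
  moves:
    - [0,0,0.01,0,0,0]
    - [0,0,0.02,0,0,0]
    - [0,0,0.02,0,0,0]
    - [0,0,0.02,0,0,0]

```text
time: 15.5
tcp_pos: [0.5779, -0.0852, 0.1298]
orientation: [2.415, 2.002, 0.005]
contact_force: [-18.4, 2.9, 30.9]
finger_gap: 0.0001
finger_force: 15.7
```

Request:
play_rows:
  moves:
    - [0,-0.01,0,0,0,0]
    - [0,-0.02,-0.01,0,0,0]
    - [0,-0.02,-0.01,0,0,0]
    - [0,-0.02,-0.01,0,0,0]
    - [0,-0.02,-0.01,0,0,0]

```text
time: 16.0
tcp_pos: [0.5778, -0.0851, 0.1299]
orientation: [2.413, 2.0, 0.01]
contact_force: [-5.0, 0.2, 21.5]
finger_gap: -0.0
finger_force: 10.7
```

Run:
```python
from h import *
s=r.observe(); print(s['time'],s['tcp_pos'],s['contact_force'])
a=r.grab_frame('scene'); b=r.grab_frame('side'); save(b,'side2')
spots(a,['hatch_front','wing','beaker','rack_pink']); spots(b,['hatch_front','rack_orange','rack_pink'])
for f in (a,b):
    o=r.masks_of(f,'hatch')
    if o:
        P=cloud(f,o[0]['region']); L=(P-H)@np.c_[ex,ey,ez]; k=(abs(L[:,0]+.1)<.085)&(abs(L[:,1])<.11)&(abs(L[:,2]-.006)<.008); L=L[k]
        c=np.polyfit(L[:,0],L[:,2],1); print(k.sum(),'tilt',-c[0],'z0',c[1])
```

```text
16.0 [ 0.5778 -0.0851  0.1299] [-4.9809  0.2103 21.5457]
hatch_front [([0.4999, -0.074, 0.1298], 0.81), ([0.6953, 0.3603, 0.0005], 0.69)]
wing [([0.5098, -0.0709, 0.1458], 0.41)]
beaker [([0.6012, 0.1389, 0.0012], 0.76)]
rack_pink [([0.3497, -0.4045, 0.0028], 0.95)]
hatch_front [([0.4972, -0.0713, 0.1361], 0.92), ([0.3474, -0.4026, 0.0002], 0.71)]
rack_orange [([0.5638, -0.3098, -0.0021], 0.98)]
rack_pink []
3749 tilt -0.0007056141004441243 z0 0.005948443538957464
1928 tilt 0.0011615689566698674 z0 0.007078674087418753
```

View pics/side2.png

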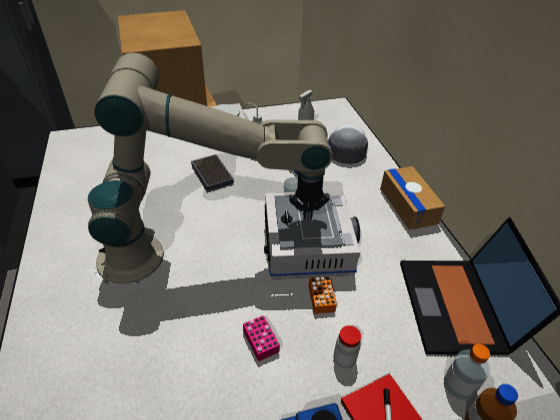

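The side view shows the hatch level with the fingertips pressing its middle at about (310,205). The racks, jar and beaker have not moved. The measured tilt is within 0.001 rad of level at 21.5 N, so I'm handing in.

```bash
python3 -c "
from h import *
print(r.observe()['contact_force']); print(r.hand_in())"
```

```text
[-4.8785  1.2563 21.352 ]
the job is handed in; nothing more can be done
None
```

The hatch is shut and the fastener locked with its slot in line with the red marks (within 0.006 rad); I handed in at about 16 s with the fingertips still pressing the hatch level at about 21 N.

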